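# Sweep spent bobbins into the scrap tray

## Robot

A 7-joint arm with a two-finger parallel gripper is mounted at the origin on the work surface; the furniture and walls round the work are solid. World frame = base frame: x ahead of the robot, y to its left, z up, the work surface at z = 0. Lengths are in m, angles in rad, forces in N, time in s.
With the tool pointing down it reaches from about 0.4 to 0.875 m from the base axis. Payload 19.3 kg.
Tool frame: the origin (TCP) lies between the finger pads; the fingertips stand 11 mm ahead of it and the grasp point (between the pads) lies 8 mm behind it; z points along the fingers, y is the line along which they close (so a half turn about z gives the same grasp; the last joint's range is limited). The gripper opens to 85 mm and grips with 20 to 120 N. Pads are 22 mm wide; open, the fingers measure 114 mm over their backs; the gripper's body (76 mm by 85 mm) begins 54 mm behind the grasp point. The pads swing forward as they close: fully open they stand 13 mm farther back than shut.
Start: joints at [-1.249, 0.521, -0.036, 1.599, 0.021, 1.021, -0.113], TCP at [0.239, 0.578, 0.242] pointing down, gripper open.
Joint ranges: [-2.91, 2.91], [-0.3, 2.13], [-1.5, 1.42], [0.17, 2.43], [-1.26, 4.41], [0.16, 1.93], [-2.52, 2.52]. Speed limits (rad/s): [1.89, 1.89, 2.39, 2.39, 3.01, 3.01, 3.01].

## Interface

Orientations are given as a 3x3 rotation matrix whose columns are the frame's x, y, z axes.
In Python, from plant import bot gives the robot as it stands. The module is installed in compiled form; this text tells all that it offers.
- The arm moves only by the shell command python3 -m creep 'ROWS'. ROWS is JSON, a list of rows, each an object of numbers: "claw": the opening, from -1 (shut) to 1 (fully open); "x", "y", "z": the shift along the tool's x, y, z in mm; "twist": the turn about the tool's z in units of 5 degrees (1.0 is 5 degrees). A call has 1 to 5 rows; each row is the pose to reach, as a shift and turn from the pose commanded when the call began, along the tool's axes at that moment; what a row does not reach only later rows make up. A row lasts 1/12 s, in which the tool goes at most 41.7 mm and 7.16 degrees, less where a joint would pass 70% of its speed; a pose out of reach is approached as far as the arm can. A call with a gripper value outside its range is refused whole. The fingers move at their own pace and stop on an object; the grip force is fixed at half the most. Time passes only in rows, so rows that repeat a pose let the fingers close. It gives the time, the measured TCP pose, the force, the opening and the grip force at its end, in the units of the state.
- bot.read_state(): the state, without advancing time (a new reading comes with each control period).
- bot.camera(name): name is "scene" or "top" or "wrist"; returns a dict with "img" (384x512x3 uint8, blue, green, red), "K" (3x3 intrinsics, pixels), "rvec" (rotation vector, rad) and "tvec" (3), from world to camera coordinates, as OpenCV has them. Camera axes: x right, y down, z forward; pixel columns grow to the right and rows downward; lengths in m; the calibration is good to about 2 mm. The wrist camera is an equidistant fisheye: a pixel r from the principal point sees the ray r / f radians off the axis. A picture is of the moment at which its call begins. There is no depth.
- bot.finish_job(): hands the job in; it is judged then, once.
The state is a dict: "clock": time; "q": joint angles; "qd": joint speeds; "effort": joint torques, N m; "eef_pos": TCP position; "eef_rot": TCP orientation; "force": force on the tool from outside, world axes, zero at the start; "ft_torque": the same for the moment, N m; "opening": finger opening in m; "finger_force": force on a finger pad.
Only numpy, scipy, OpenCV 4.12 (cv2) and the standard library are available. Lean on these libraries where they do the work, as an engineer would, in place of code of your own. Each camera call takes 0.05 s, during which the arm holds its last target. There are 200 camera calls.

## Task

Clear the grey assembly board: with the fingertips, sweep the three small flat braid bobbins over the board and in through the open front of the low metal tray, until each lies flat on the tray floor, wholly past the sloping lip. Only push them along the surface, do not lift them or stand them on edge, and leave the solder reel, the jar and the USB stick where they are.

Things in the scene. Friction and masses are not known exactly. Their poses are not given: they have to be found in the camera images.
- assembly_board: a level grey board, 360 x 360 mm, fixed on the worktop with its sides along world x and y; its top is 14 mm above the worktop (z = 0.014). Origin: on the worktop under the board's centre
- scrap_tray: low sheet-steel tray fixed on the board. Origin: on the board's top under the middle of the flat floor. Own -x: towards the open front; own y: along its width. Floor 2 mm thick, own x -40 to +40 mm, y -80 to +80 mm; in front (own x -58 to -40 mm) a lip slopes from the board up to it. Side walls (y = +-80, x -40 to +40 mm) and back wall are 2 mm thick, 24 mm high; no front wall
- bobbin_1: a small flat bobbin of used desoldering braid: two yellow flanges with copper braid between, a disc of 38 mm diameter and 12 mm height, about 20 g, lying flat on the grey board, own z up. Origin: centre of its underside. The three are alike
- bobbin_2: a small flat bobbin of used desoldering braid: two yellow flanges with copper braid between, a disc of 38 mm diameter and 12 mm height, about 20 g, lying flat on the grey board, own z up. Origin: centre of its underside. The three are alike
- bobbin_3: a small flat bobbin of used desoldering braid: two yellow flanges with copper braid between, a disc of 38 mm diameter and 12 mm height, about 20 g, lying flat on the grey board, own z up. Origin: centre of its underside. The three are alike
- solder_reel: a larger reel of solder wire with black flanges, 52 mm across and 29 mm high, standing on the board; to be left alone. Origin: centre of its underside
- flux_jar: a small amber jar with a black screw lid, 39 mm across and 31 mm high, standing on the board; to be left alone. Origin: centre of its underside
- usb_stick: a USB stick, 17 x 50 x 8 mm, lying on the board, long along its own y; to be left alone. Origin: centre of its underside

How it is judged:
At the end, for the whole second after the job is handed in: each bobbin lies at rest and flat (within 0.15 rad) on the tray floor between the walls, its centre at least 14 mm past the front edge of the flat floor (x of bobbin_1 in the frame of scrap_tray between -0.026 and 0.03 m and y of bobbin_1 in the frame of scrap_tray between -0.07 and 0.07 m and z of each of bobbin_1, bobbin_2, bobbin_3 in the frame of scrap_tray below 0.007 m and angle between each of bobbin_1, bobbin_2, bobbin_3's own z axis and vertical below 0.15 rad and linear speed of each of bobbin_1, bobbin_2, bobbin_3 below 0.01 m/s and x of bobbin_2 in the frame of scrap_tray between -0.026 and 0.03 m and y of bobbin_2 in the frame of scrap_tray between -0.07 and 0.07 m and x of bobbin_3 in the frame of scrap_tray between -0.026 and 0.03 m and y of bobbin_3 in the frame of scrap_tray between -0.07 and 0.07 m); the robot touches nothing.
It fails at once if a bobbin is lifted (more than 16 mm above the board) (height (world z) of any of bobbin_1, bobbin_2, bobbin_3 above 0.03 m).
It fails at once if a bobbin is stood on edge or turned over (angle between any of bobbin_1, bobbin_2, bobbin_3's own z axis and vertical above 0.7 rad).
It fails at once if the solder reel is moved by more than 12 mm (distance of solder_reel from where it was at the start of the episode above 0.012 m).
It fails at once if the jar is moved by more than 12 mm (distance of flux_jar from where it was at the start of the episode above 0.012 m).
It fails at once if the USB stick is moved by more than 12 mm (distance of usb_stick from where it was at the start of the episode above 0.012 m).
It also fails if it takes over 72 s, if anything falls off the work surface, if the arm or the gripper's body presses on something with over 40 N, if the wrist force passes 120 N, or if a joint passes its speed limit or range.

## Working session

There is one attempt and no reset: what is moved stays moved. The work goes in short steps, Python scripts to look and compute and a shell command to move; the robot and the scene stay as the last step left them, time stands still between calls to the robot, and variables do not carry over. Pictures are saved under pics/ and viewed, at most 10 in all, crops included, and the job is handed in when it is done.

```bash
mkdir -p pics; cat > h.py <<'E'
import cv2,numpy as np
from plant import bot
def ray(c,u,v,z):
    R=cv2.Rodrigues(np.array(c["rvec"],float))[0];t=np.array(c["tvec"],float).ravel()
    d=R.T@np.linalg.inv(c["K"])@np.array([u,v,1.]);o=-R.T@t
    return (o+d*(z-o[2])/d[2])
def proj(c,p):
    return cv2.projectPoints(np.array(p,float).reshape(-1,3),np.array(c["rvec"],float),np.array(c["tvec"],float),np.array(c["K"],float),None)[0].reshape(-1,2)
E
python3 - <<'E'
from h import *
c=bot.camera("top");np.save("top.npy",c,allow_pickle=True)
cv2.imwrite("pics/top.png",c["img"])
s=bot.camera("scene");cv2.imwrite("pics/scene.png",s["img"])
st=bot.read_state();print(st["clock"],st["eef_pos"],np.round(st["eef_rot"],3),st["opening"])
hsv=cv2.cvtColor(c["img"],cv2.COLOR_BGR2HSV)
m=cv2.inRange(hsv,(18,110,90),(38,255,255))
n,l,S,C=cv2.connectedComponentsWithStats(m)
for i in range(1,n):
    if S[i,4]>40: print(S[i],C[i],ray(c,*C[i],.026))
E
```

```text
0.1 [0.23859488 0.57738795 0.24179729] [[-0.924  0.382 -0.   ]
 [ 0.382  0.924 -0.001]
 [-0.    -0.001 -1.   ]] 0.08546041500911558
[123  14  14  18 176] [129.55681818  21.71590909] [0.75109886 0.57554886 0.026     ]
[ 42  64  15  14 102] [50.38235294 71.2254902 ] [0.6466393  0.73298808 0.026     ]
[120  95  25  23 437] [132.20823799 105.73913043] [0.57783247 0.56621757 0.026     ]
[273 182  19  19 248] [282.06048387 190.75403226] [0.40859631 0.26231947 0.026     ]
[226 188  18  19 245] [234.56326531 196.97959184] [0.39524868 0.35750859 0.026     ]
[321 194  19  18 261] [329.81609195 202.50957854] [0.38583445 0.16625882 0.026     ]
[174 218  15  15 103] [182.26213592 224.74757282] [0.33890832 0.46120478 0.026     ]
```

View pics/top.png

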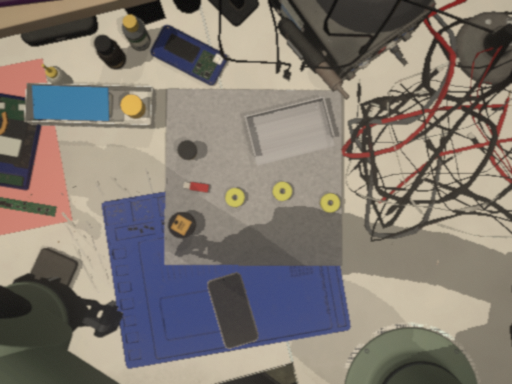

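View pics/scene.png

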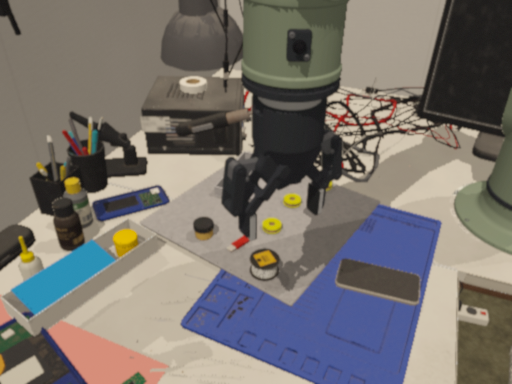

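The top view shows the bobbins at (235,197), (282,191) and (330,203). The tray is at about (245–340, 97–165) with its open front towards the image bottom. The jar is at (187,150), the USB stick at (197,187) and the reel at (182,224). Next I'll zoom in on the tray.

```bash
python3 - <<'E'
from h import *
c=np.load("top.npy",allow_pickle=True).item()
im=c["img"][80:270,160:350];im=cv2.resize(im,None,fx=3.15,fy=3.15,interpolation=cv2.INTER_CUBIC)
im=cv2.convertScaleAbs(im,alpha=1.5,beta=-60)
cv2.imwrite("pics/crop.png",im)
print(c["K"])
for p in [(166,90),(343,90),(343,265),(166,265)]: print(p,ray(c,*p,.014))
E
```

```text
[[470.13688882   0.         254.98475787]
 [  0.         470.13688882 187.36180004]
 [  0.           0.           1.        ]]
(166, 90) [0.61398059 0.50088103 0.014     ]
(343, 90) [0.61816756 0.13692355 0.014     ]
(343, 265) [0.26021607 0.13757767 0.014     ]
(166, 265) [0.25765173 0.49418264 0.014     ]
```

View pics/crop.png

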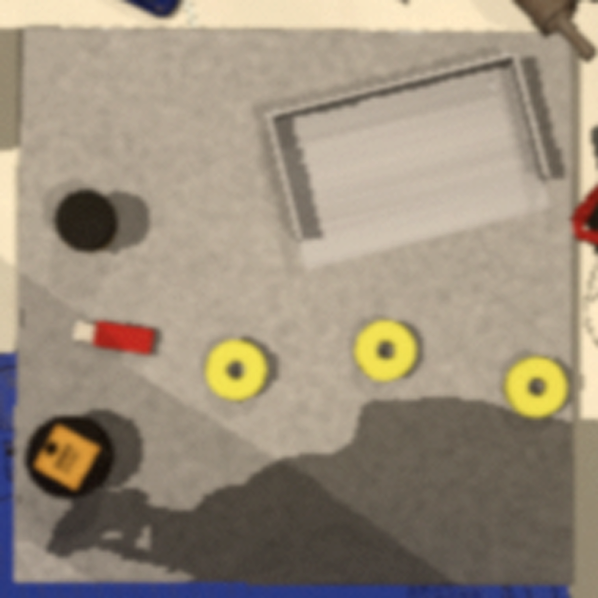

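The crop shows the tray's back wall from (265,112) to (518,55), and the walls' front ends at (298,240) and (552,180). The lip's front edge runs from (307,270) to about (556,207). The lanes from the bobbins to the tray are clear.

```bash
cat >> h.py <<'E'
def rz(a): return np.array([[np.cos(a),-np.sin(a)],[np.sin(a),np.cos(a)]])
E
python3 - <<'E'
from h import *
c=np.load("top.npy",allow_pickle=True).item()
f=lambda u,v,z:ray(c,160+(u+.5)/3.15-.5,80+(v+.5)/3.15-.5,z)[:2]
P={"BL":f(266,113,.038),"BR":f(518,55,.038),"FL":f(298,240,.038),"FR":f(552,180,.038),"LL":f(307,270,.014)}
for k,v in P.items(): print(k,v.round(4))
w=P["BL"]-P["BR"];w2=P["FL"]-P["FR"];a=np.arctan2(w[1],w[0])-np.pi/2;a2=np.arctan2(w2[1],w2[0])-np.pi/2;print(np.linalg.norm(w),np.linalg.norm(w2),a,a2)
ctr=np.mean([P[k] for k in("BL","BR","FL","FR")],0);print("ctr",ctr)
a=(a+a2)/2;R=rz(a)
B=np.array([[.3952,.3575],[.4086,.2623],[.3858,.1663]])
print("tray",((B-ctr)@R).round(4), "LL",(P["LL"]-ctr)@R)
for n,(u,v),z in [("reel",(70,457),.043),("jar",(87,220),.045),("usb",(114,336),.022)]:
  p=f(u,v,z);print(n,p,(p-ctr)@R)
E
```

```text
BL [0.5578 0.3398]
BR [0.5968 0.1797]
FL [0.477  0.3188]
FR [0.5169 0.1581]
LL [0.4605 0.3126]
0.1647959053460893 0.16560367662303355 0.2392450908317887 0.24290926328753804
ctr [0.53713028 0.24912802]
tray [[-0.112   0.1391]
 [-0.1217  0.0435]
 [-0.1667 -0.0443]] LL [-0.05924354  0.07996896]
reel [0.33935789 0.45953224] [-0.14181933  0.25153754]
jar [0.48745176 0.45112905] [-1.43765199e-05  2.08020124e-01]
usb [0.41615184 0.4357721 ] [-0.07291886  0.21013005]
```

```bash
cat >> h.py <<'E'
CTR=np.array([.5371,.2491]);A=.241
def go(x,y,z,yaw=0):  # tray mm, world z mm, push direction rel. tray x (deg)
    s=bot.read_state();R=np.array(s["eef_rot"]);p=np.array(s["eef_pos"])
    g=np.r_[CTR+rz(A)@np.array([x,y])/1000,z/1000]
    cur=np.degrees(np.arctan2(-R[1,0],-R[0,0])-A)
    print("t %.1f tray %s z %.1f yaw %.1f F %s open %.1f"%(s["clock"],(rz(A).T@(p[:2]-CTR)*1000).round(1),p[2]*1000,cur,np.round(s["force"],1),s["opening"]*1e3))
    print("shift",(R.T@(g-p)*1000).round(1),"twist",round((cur-yaw)/5,2))
def look(name=None,crop=True):
    c=bot.camera("top");hsv=cv2.cvtColor(c["img"],cv2.COLOR_BGR2HSV)
    m=cv2.inRange(hsv,(18,110,60),(38,255,255));m[:85]=0;m[:,:165]=0;m[:,345:]=0
    n,l,S,C=cv2.connectedComponentsWithStats(m)
    for i in range(1,n):
        if S[i,4]>25 and C[i][0]>200: print(S[i],"tray",(rz(A).T@(ray(c,*C[i],.026)[:2]-CTR)*1000).round(1))
    if name: cv2.imwrite(f"pics/{name}.png",cv2.resize(c["img"][80:270,160:350],None,fx=3,fy=3,interpolation=cv2.INTER_CUBIC))
E
python3 -m creep '[{"x":-25,"y":-32,"z":9,"twist":-1,"claw":-0.35},{"x":-52,"y":-64,"z":18,"twist":-2,"claw":-0.35},{"x":-77,"y":-96,"z":27,"twist":-3,"claw":-0.35},{"x":-102,"y":-128,"z":36,"twist":-4,"claw":-0.35},{"x":-128,"y":-160,"z":45,"twist":-5,"claw":-0.35}]'
python3 -c "
from h import *
go(-197,-44.5,150)"
```

```text
clock: 0.52
eef_pos: [0.2953, 0.3803, 0.1971]
eef_rot: [[-0.999, -0.049, -0.0], [-0.049, 0.999, -0.0], [0.0, -0.0, -1.0]]
force: [2.3, 1.3, -0.6]
opening: 0.0279
finger_force: 0.0
t 0.5 tray [-203.5  185.1] z 197.1 yaw -11.0 F [ 2.3  1.3 -0.6] open 27.9
shift [ -50.1 -224.1   47.2] twist -2.2
```

```bash

python3 -m creep '[{"x":-8,"y":-38,"z":8,"twist":-1,"claw":-0.35},{"x":-17,"y":-76,"z":16,"twist":-2,"claw":-0.35},{"x":-25,"y":-112,"z":24,"twist":-2.2,"claw":-0.35},{"x":-34,"y":-150,"z":32,"twist":-2.2,"claw":-0.35},{"x":-42,"y":-187,"z":40,"twist":-2.2,"claw":-0.35}]' >/dev/null
python3 -c "
from h import *
go(-197,-44.5,60)"
```

```text
t 0.9 tray [-198.6   -6.4] z 157.3 yaw -0.2 F [ 1.8  0.1 -1. ] open 27.6
shift [ -1.7 -38.   97.3] twist -0.05
```

```bash

python3 -m creep '[{"x":-1,"y":-20,"z":10,"claw":-0.35},{"x":-1.5,"y":-38,"z":30,"claw":-0.35},{"x":-1.5,"y":-38,"z":60,"claw":-0.35},{"x":-1.5,"y":-38,"z":90,"claw":-0.35},{"x":-1.5,"y":-38,"z":90,"claw":-0.35}]' >/dev/null
python3 - <<'E'
from h import *
go(-197,-44.5,31); look("a")
E
```

```text
t 0.9 tray [-198.6   -6.4] z 157.3 yaw -0.2 F [ 1.8  0.1 -1. ] open 27.6
shift [ -1.7 -38.  126.3] twist -0.05
[273 182  19  19 247] tray [-121.7   43.6]
[226 188  18  19 243] tray [-112.   139.2]
[321 194  13  11  65] tray [-155.1  -39.1]validation failed for argument at $[0]...
```

View pics/a.png

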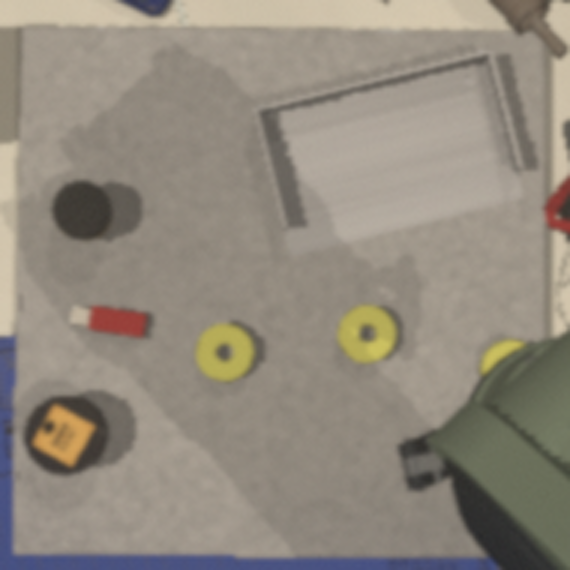

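The move was refused, and the only difference from the accepted calls is the missing "twist" key. So every row probably needs all five keys. The picture is otherwise unchanged, with bobbin_3 partly hidden by the arm at about (505,355).

```bash

python3 -m creep '[{"x":-1,"y":-20,"z":10,"twist":0,"claw":-0.35},{"x":-1.5,"y":-38,"z":30,"twist":0,"claw":-0.35},{"x":-1.5,"y":-38,"z":60,"twist":0,"claw":-0.35},{"x":-1.5,"y":-38,"z":90,"twist":0,"claw":-0.35},{"x":-1.5,"y":-38,"z":90,"twist":0,"claw":-0.35}]'
python3 - <<'E'
from h import *
go(-197,-44.5,31)
s=bot.camera("scene");cv2.imwrite("pics/s2.png",cv2.resize(s["img"][100:330,170:440],None,fx=2.5,fy=2.5))
E
```

```text
clock: 1.4
eef_pos: [0.3542, 0.1596, 0.0639]
eef_rot: [[-0.972, -0.234, -0.006], [-0.234, 0.972, -0.003], [0.006, -0.002, -1.0]]
force: [-2.7, -1.4, -0.0]
opening: 0.0276
finger_force: 0.0
t 1.4 tray [-199.   -43.3] z 63.9 yaw -0.3 F [-2.7 -1.4 -0. ] open 27.6
shift [-2.2 -1.2 32.9] twist -0.05
```

View pics/s2.png

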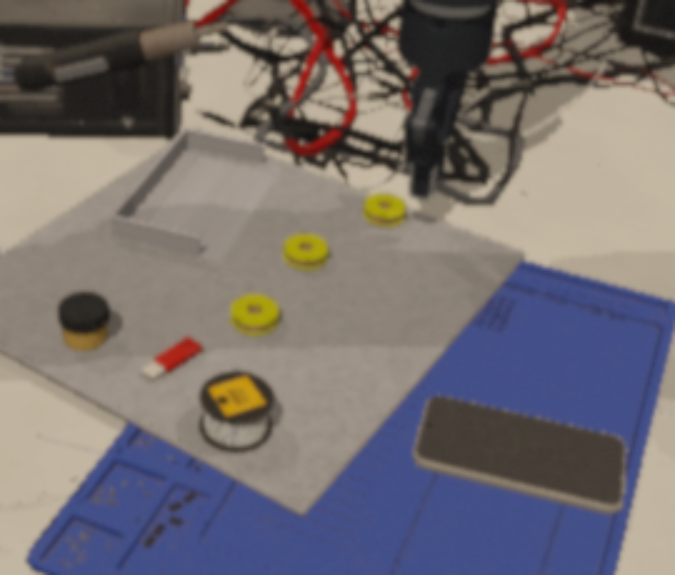

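The scene view shows the fingers just behind bobbin_3, with the bobbin at (385,208) and the tips at (422,190). I'll lower them now.

```bash

python3 -m creep '[{"x":-1,"y":-1,"z":12,"twist":0,"claw":-0.35},{"x":-1,"y":-1,"z":24,"twist":0,"claw":-0.35},{"x":-1,"y":-1,"z":32,"twist":0,"claw":-0.35},{"x":-1,"y":-1,"z":32,"twist":0,"claw":-0.35}]' >/dev/null
python3 - <<'E'
from h import *
go(-30,-45,31)
c=bot.camera("scene");
E
```

```text
t 1.8 tray [-195.8  -43.3] z 35.8 yaw -0.2 F [-1.   0.1  0.2] open 27.8
shift [-165.8   -1.     4.8] twist -0.05
```

```bash

python3 -m creep '[{"x":-1,"y":0,"z":5,"twist":0,"claw":-0.35},{"x":-1,"y":0,"z":5,"twist":0,"claw":-0.35},{"x":-1,"y":0,"z":5,"twist":0,"claw":-0.35}]'
python3 - <<'E'
from h import *
go(-30,-45,31);print(bot.read_state()["q"])
E
```

```text
clock: 2.08
eef_pos: [0.3585, 0.1604, 0.031]
eef_rot: [[-0.972, -0.234, 0.0], [-0.234, 0.972, 0.0], [-0.0, 0.0, -1.0]]
force: [-0.5, -0.2, -0.3]
opening: 0.0276
finger_force: 0.0
t 2.1 tray [-194.6  -43.5] z 31.0 yaw -0.3 F [-0.5 -0.2 -0.3] open 27.6
shift [-1.647e+02 -7.000e-01  1.000e-01] twist -0.05
[-0.52872424  0.59424594 -0.05473232  2.32615956  0.13890509  0.22352104
  1.09765488]
```

```bash

python3 -m creep '[{"x":-5,"y":0,"z":0,"twist":0,"claw":-0.35},{"x":-12,"y":0,"z":0,"twist":0,"claw":-0.35},{"x":-20,"y":0,"z":0,"twist":0,"claw":-0.35},{"x":-28,"y":0,"z":0,"twist":0,"claw":-0.35},{"x":-36,"y":0,"z":0,"twist":0,"claw":-0.35}]' >/dev/null
python3 -m creep '[{"x":-8,"y":0,"z":0,"twist":0,"claw":-0.35},{"x":-16,"y":0,"z":0,"twist":0,"claw":-0.35},{"x":-24,"y":0,"z":0,"twist":0,"claw":-0.35},{"x":-32,"y":0,"z":0,"twist":0,"claw":-0.35},{"x":-38,"y":0,"z":0,"twist":0,"claw":-0.35}]' >/dev/null
python3 - <<'E'
from h import *
go(-22,-46,31);look()
s=bot.camera("scene");cv2.imwrite("pics/s3.png",cv2.resize(s["img"][100:330,170:440],None,fx=2.5,fy=2.5))
E
```

```text
t 2.9 tray [-119.9  -43.9] z 30.6 yaw -0.3 F [-1.  -0.3  0.6] open 27.6
shift [-97.9  -1.6  -0.4] twist -0.05
[273 182  19  19 248] tray [-121.6   43.5]
[226 188  18  19 242] tray [-111.7  139.1]
```

View pics/s3.png

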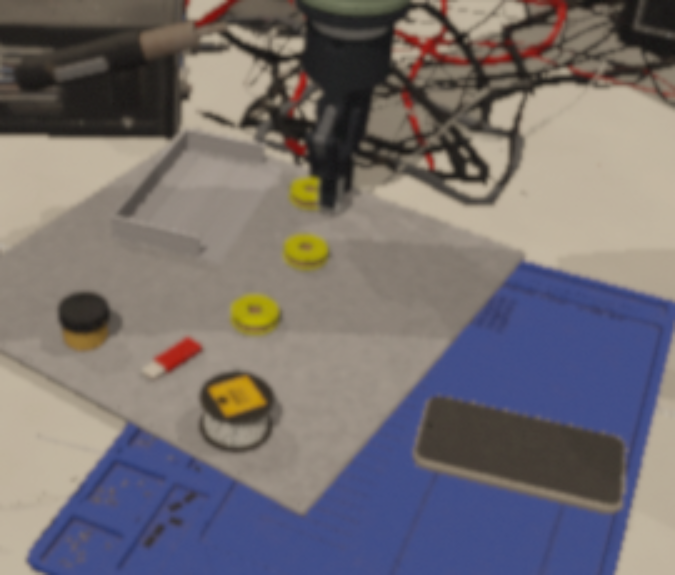

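The scene view shows bobbin_3 cradled at (305,190), lying flat near the lip. I'll carry on into the tray, then back off and rise.

```bash

python3 -m creep '[{"x":-8,"y":0,"z":-0.5,"twist":0,"claw":-0.35},{"x":-16,"y":0,"z":-1,"twist":0,"claw":-0.35},{"x":-24,"y":0,"z":-1,"twist":0,"claw":-0.35},{"x":-32,"y":0,"z":-1,"twist":0,"claw":-0.35},{"x":-40,"y":-1,"z":-1,"twist":0,"claw":-0.35}]' >/dev/null
python3 -m creep '[{"x":-8,"y":0,"z":0,"twist":0,"claw":-0.35},{"x":-16,"y":0,"z":0,"twist":0,"claw":-0.35},{"x":-24,"y":0,"z":0,"twist":0,"claw":-0.35},{"x":-32,"y":0,"z":0,"twist":0,"claw":-0.35},{"x":-40,"y":0,"z":0,"twist":0,"claw":-0.35}]' >/dev/null
python3 -m creep '[{"x":-5,"y":0,"z":0,"twist":0,"claw":-0.35},{"x":-10,"y":0,"z":0,"twist":0,"claw":-0.35},{"x":-14,"y":0,"z":0,"twist":0,"claw":-0.35},{"x":-16,"y":0,"z":0,"twist":0,"claw":-0.35},{"x":-16,"y":0,"z":0,"twist":0,"claw":-0.35}]'
python3 -m creep '[{"x":6,"y":0,"z":0,"twist":0,"claw":-0.35},{"x":20,"y":0,"z":-10,"twist":0,"claw":-0.35},{"x":40,"y":10,"z":-40,"twist":1,"claw":-0.35},{"x":70,"y":30,"z":-60,"twist":2,"claw":-0.35},{"x":100,"y":55,"z":-60,"twist":3,"claw":-0.35}]' >/dev/null
python3 - <<'E'
from h import *
look();go(-121.7-29.5,43.6+10,50,-18.9)
E
```

```text
clock: 4.27
eef_pos: [0.524, 0.1992, 0.0316]
eef_rot: [[-0.972, -0.234, 0.0], [-0.234, 0.972, 0.0], [-0.0, 0.0, -1.0]]
force: [-0.3, 0.4, -0.2]
opening: 0.0274
finger_force: 0.0
[302 115  19  18 248] tray [ -2.3 -45.1]
[226 188  18  19 245] tray [-111.9  139.1]
[273 191  12  10  70] tray [-128.8   52.9]
t 4.7 tray [-131.3   15.7] z 92.9 yaw -15.7 F [-4.8  8.5 -0.4] open 28.0
shift [29.3 31.  43. ] twist 0.64
```

Bobbin_3 is in, at (-2, -45). Bobbin_2 is next.

```bash

python3 -m creep '[{"x":15,"y":15,"z":0,"twist":0.6,"claw":-0.35},{"x":30,"y":31,"z":10,"twist":0.6,"claw":-0.35},{"x":30,"y":31,"z":30,"twist":0.6,"claw":-0.35},{"x":30,"y":31,"z":30,"twist":0.6,"claw":-0.35}]' >/dev/null
python3 - <<'E'
from h import *
look();go(-150,53.3,31,-18.9)
E
```

```text
[302 115  19  18 244] tray [ -2.1 -45.1]
[226 188  18  19 238] tray [-111.8  139.5]
t 5.1 tray [-146.9   47.6] z 60.8 yaw -18.2 F [-0.2 -0.2  0.9] open 27.5
shift [ 4.7  4.5 29.8] twist 0.14
```

```bash

python3 -m creep '[{"x":5,"y":4.5,"z":0,"twist":0,"claw":-0.35},{"x":5,"y":4.5,"z":12,"twist":0,"claw":-0.35},{"x":5,"y":4.5,"z":24,"twist":0,"claw":-0.35},{"x":5,"y":4.5,"z":30,"twist":0,"claw":-0.35},{"x":5,"y":4.5,"z":30,"twist":0,"claw":-0.35}]' >/dev/null
python3 - <<'E'
from h import *
go(-20,8,32,-18.9)
E
```

```text
t 5.5 tray [-149.    53.3] z 31.3 yaw -18.3 F [ 0.  -1.1  0.8] open 27.6
shift [-136.7   -2.5   -0.8] twist 0.12
```

```bash

python3 -m creep '[{"x":-6,"y":0,"z":0,"twist":0,"claw":-0.35},{"x":-14,"y":0,"z":0,"twist":0,"claw":-0.35},{"x":-22,"y":0,"z":0,"twist":0,"claw":-0.35},{"x":-30,"y":-0.5,"z":0,"twist":0,"claw":-0.35},{"x":-38,"y":-0.5,"z":-0.5,"twist":0,"claw":-0.35}]' >/dev/null
python3 -m creep '[{"x":-8,"y":0,"z":0,"twist":0,"claw":-0.35},{"x":-16,"y":0,"z":0,"twist":0,"claw":-0.35},{"x":-24,"y":-0.5,"z":0,"twist":0,"claw":-0.35},{"x":-32,"y":-0.5,"z":0,"twist":0,"claw":-0.35},{"x":-40,"y":-1,"z":0,"twist":0,"claw":-0.35}]' >/dev/null
python3 -m creep '[{"x":-8,"y":0,"z":0,"twist":0,"claw":-0.35},{"x":-16,"y":0,"z":0,"twist":0,"claw":-0.35},{"x":-24,"y":-0.5,"z":0,"twist":0,"claw":-0.35},{"x":-32,"y":-0.5,"z":0,"twist":0,"claw":-0.35},{"x":-40,"y":-1,"z":0,"twist":0,"claw":-0.35}]' >/dev/null
python3 - <<'E'
from h import *
look();go(-20,8,32,-18.9)
E
```

```text
[226 188  18  19 242] tray [-111.8  139.1]
t 6.8 tray [-35.3  13.4] z 32.2 yaw -18.3 F [ 1.2 -1.3 -0.5] open 27.7
shift [-16.3  -0.3   0.2] twist 0.12
```

```bash

python3 -m creep '[{"x":-7,"y":0,"z":0,"twist":0,"claw":-0.35},{"x":-13,"y":0,"z":0,"twist":0,"claw":-0.35},{"x":-17,"y":0,"z":0,"twist":0,"claw":-0.35},{"x":-17,"y":0,"z":0,"twist":0,"claw":-0.35}]' >/dev/null
python3 -m creep '[{"x":6,"y":0,"z":0,"twist":0,"claw":-0.35},{"x":20,"y":0,"z":-8,"twist":0,"claw":-0.35},{"x":40,"y":0,"z":-40,"twist":1,"claw":-0.35},{"x":60,"y":30,"z":-70,"twist":2,"claw":-0.35},{"x":80,"y":65,"z":-70,"twist":3,"claw":-0.35}]' >/dev/null
python3 - <<'E'
from h import *
look();go(-114,170,100,-86);print(bot.read_state()["q"][6])
E
```

```text
[312 115   9   9  34] tray [  4.7 -58.5]
[226 198  13   9  60] tray [-121.3  147.5]
t 7.6 tray [-79.1 104.5] z 104.7 yaw -33.6 F [-6.6 10.3 -0.5] open 28.0
shift [65.3 35.3  5.1] twist 10.49
0.521464454477431
```

```bash

python3 -m creep '[{"x":15,"y":9,"z":0,"twist":1.3,"claw":-0.35},{"x":30,"y":18,"z":0,"twist":2.6,"claw":-0.35},{"x":45,"y":25,"z":0,"twist":3.9,"claw":-0.35},{"x":60,"y":32,"z":0,"twist":5.2,"claw":-0.35},{"x":70,"y":35,"z":0,"twist":6.3,"claw":-0.35}]' >/dev/null
python3 - <<'E'
from h import *
look();go(-123.6,164.5,60,-65);print(bot.read_state()["q"][6])
E
```

```text
[302 115  19  18 246] tray [ -2.2 -45.1]
[279 118  19  19 250] tray [0.9 1.4]
t 8.1 tray [-118.7  163.8] z 101.4 yaw -65.2 F [-1.9  3.3 -0.3] open 27.8
shift [ 2.6 -4.1 41.4] twist -0.05
-0.02163269291154083
```

Bobbin_2 is in, at (1, 1). I'll lower the fingers behind bobbin_1.

```bash

python3 -m creep '[{"x":3,"y":-4,"z":0,"twist":0,"claw":-0.35},{"x":3,"y":-4,"z":25,"twist":0,"claw":-0.35},{"x":3,"y":-4,"z":40,"twist":0,"claw":-0.35},{"x":3,"y":-4,"z":40,"twist":0,"claw":-0.35}]' >/dev/null
python3 - <<'E'
from h import *
go(-123.6,164.5,31,-65)
c=bot.camera("top");cv2.imwrite("pics/b.png",cv2.resize(c["img"][80:270,160:350],None,fx=3,fy=3,interpolation=cv2.INTER_CUBIC))
E
```

```text
t 8.4 tray [-122.   160.4] z 59.6 yaw -64.6 F [-0.2 -0.5 -0.2] open 27.9
shift [ 4.4  0.4 28.6] twist 0.08
```

View pics/b.png

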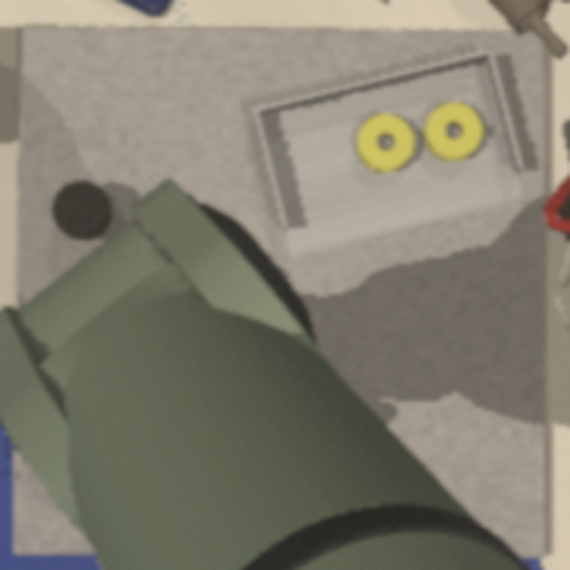

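The top view shows bobbins 2 and 3 flat in the tray at (387,142) and (455,130). The arm hides bobbin_1. I'll lower the fingers and start the first leg.

```bash

python3 -m creep '[{"x":4.5,"y":0.5,"z":0,"twist":0,"claw":-0.35},{"x":4.5,"y":0.5,"z":10,"twist":0,"claw":-0.35},{"x":4.5,"y":0.5,"z":20,"twist":0,"claw":-0.35},{"x":4.5,"y":0.5,"z":28,"twist":0,"claw":-0.35},{"x":4.5,"y":0.5,"z":28,"twist":0,"claw":-0.35}]'
python3 -m creep '[{"x":-6,"y":0,"z":0,"twist":0,"claw":-0.35},{"x":-14,"y":0,"z":0,"twist":0,"claw":-0.35},{"x":-22,"y":0,"z":0,"twist":0,"claw":-0.35},{"x":-30,"y":0,"z":0,"twist":0,"claw":-0.35},{"x":-38,"y":0,"z":0,"twist":0,"claw":-0.35}]' >/dev/null
python3 - <<'E'
from h import *
go(-81,73,32,-65)
s=bot.camera("scene");cv2.imwrite("pics/s4.png",cv2.resize(s["img"][100:330,170:440],None,fx=2.5,fy=2.5))
E
```

```text
clock: 8.9
eef_pos: [0.3783, 0.3806, 0.0323]
eef_rot: [[-0.63, 0.776, -0.001], [0.776, 0.63, -0.002], [-0.0, -0.002, -1.0]]
force: [0.2, -0.1, -0.0]
opening: 0.0279
finger_force: 0.0
t 9.3 tray [-105.2  130.6] z 34.2 yaw -64.8 F [-0.6 -0.1  0.1] open 27.7
shift [-62.4  -2.6   2.2] twist 0.04
```

View pics/s4.png

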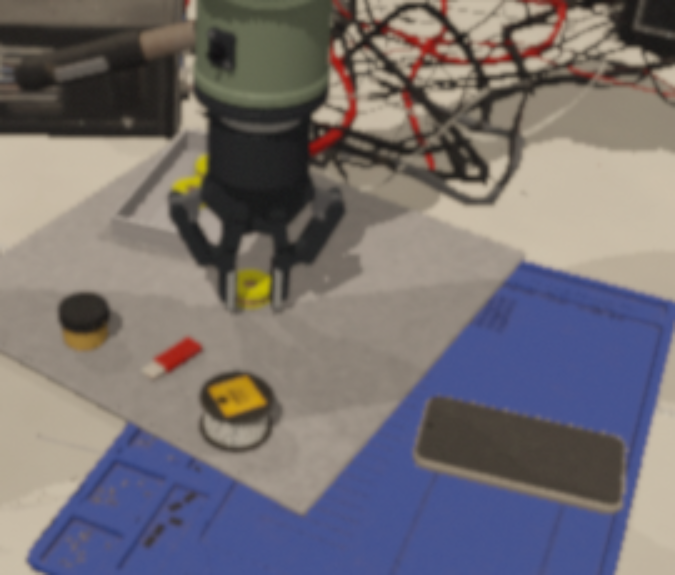

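The scene view shows bobbin_1 flat at (252,287) between the two tips. The USB stick and reel haven't moved. I'll continue.

```bash

python3 -m creep '[{"x":-7,"y":0,"z":1,"twist":0,"claw":-0.35},{"x":-15,"y":-0.5,"z":2,"twist":0,"claw":-0.35},{"x":-23,"y":-1,"z":2,"twist":0,"claw":-0.35},{"x":-31,"y":-1,"z":2,"twist":0,"claw":-0.35},{"x":-39,"y":-1.5,"z":2,"twist":0,"claw":-0.35}]' >/dev/null
python3 -m creep '[{"x":-8,"y":0,"z":0,"twist":0,"claw":-0.35},{"x":-15,"y":-1,"z":0,"twist":0,"claw":-0.35},{"x":-20,"y":-1,"z":0,"twist":0,"claw":-0.35},{"x":-23,"y":-1,"z":0,"twist":0,"claw":-0.35},{"x":-23,"y":-1,"z":0,"twist":0,"claw":-0.35}]' >/dev/null
python3 -m creep '[{"x":6,"y":0,"z":0,"twist":0,"claw":-0.35},{"x":20,"y":0,"z":-8,"twist":0,"claw":-0.35},{"x":40,"y":0,"z":-40,"twist":-1,"claw":-0.35},{"x":50,"y":-30,"z":-60,"twist":-2,"claw":-0.35},{"x":50,"y":-65,"z":-60,"twist":-3,"claw":-0.35}]' >/dev/null
python3 - <<'E'
from h import *
look();go(-115,55,90,-3);print(bot.read_state()["q"][6])
E
```

```text
[302 115  19  18 245] tray [ -2.2 -45.1]
[279 118  19  19 250] tray [0.8 1.4]
t 10.7 tray [-169.    90.5] z 92.7 yaw -48.9 F [-1.4 -4.9 -1.2] open 27.8
shift [-62.3  17.4   2.6] twist -9.19
0.24623405359922257
```

```bash

python3 -m creep '[{"x":0,"y":0,"z":0,"twist":-1.4,"claw":-0.35},{"x":0,"y":0,"z":0,"twist":-2.8,"claw":-0.35},{"x":0,"y":0,"z":0,"twist":-4.2,"claw":-0.35},{"x":-10,"y":0,"z":0,"twist":-5.6,"claw":-0.35},{"x":-10,"y":-20,"z":0,"twist":-7,"claw":-0.35}]' >/dev/null
python3 - <<'E'
from h import *
look();go(-105,55,60,-3)
E
```

```text
[302 115  19  18 244] tray [ -2.1 -45.1]
[279 118  19  19 249] tray [0.9 1.4]
[263 160  16  18 168] tray [-70.2  56.9]
t 11.1 tray [-173.1   69.5] z 91.6 yaw -13.9 F [ 0.2 -5.  -0.5] open 27.8
shift [-69.7   2.3  31.5] twist -2.17
```

```bash

python3 -m creep '[{"x":0,"y":-10,"z":0,"twist":-1.2,"claw":-0.35},{"x":-20,"y":-20,"z":0,"twist":-2,"claw":-0.35},{"x":-40,"y":-25,"z":0,"twist":-2,"claw":-0.35},{"x":-40,"y":-25,"z":0,"twist":-2,"claw":-0.35}]' >/dev/null
python3 - <<'E'
from h import *
look();go(-105,55,60,-4)
c=bot.camera("top");print((rz(A).T@(ray(c,270,169,.026)[:2]-CTR)*1000).round(1))
E
```

```text
[302 115  19  15 152] tray [  4. -44.]
[279 118  19  19 251] tray [1.  1.4]
[264 160  14  15 115] tray [-66.   56.8]
t 11.5 tray [-137.5   36.8] z 91.9 yaw -4.9 F [-0.7  0.6 -0.4] open 27.7
shift [-30.8  21.   31.9] twist -0.18
[-73.4  56.9]
```

```bash

python3 - <<'E'
from h import *
c=bot.camera("scene");hsv=cv2.cvtColor(c["img"],cv2.COLOR_BGR2HSV)
m=cv2.inRange(hsv,(20,120,60),(38,255,255));m[:150]=0;m[:,:200]=0
n,l,S,C=cv2.connectedComponentsWithStats(m)
for i in range(1,n):
    if S[i,4]>25: print(S[i],"tray",(rz(A).T@(ray(c,*C[i],.022)[:2]-CTR)*1000).round(1))
E
```

```text
[239 161  25  23 340] tray [ -0.5 -20.5]
[261 190  17  15 205] tray [-74.1  56.1]
[254 251  22  15 219] tray [-133.9  233.7]
```

```bash

python3 -m creep '[{"x":0,"y":12,"z":0,"twist":0.7,"claw":-0.53},{"x":18,"y":23,"z":0,"twist":1.4,"claw":-0.53},{"x":10,"y":23,"z":15,"twist":1.4,"claw":-0.53},{"x":10,"y":23,"z":32,"twist":1.4,"claw":-0.53},{"x":10,"y":23,"z":32,"twist":1.4,"claw":-0.53}]' >/dev/null
python3 - <<'E'
from h import *
go(-103.5,62.4,31,-11.5)
c=bot.camera("scene");hsv=cv2.cvtColor(c["img"],cv2.COLOR_BGR2HSV)
m=cv2.inRange(hsv,(20,120,60),(38,255,255));m[:150]=0;m[:,:200]=0
n,l,S,C=cv2.connectedComponentsWithStats(m)
for i in range(1,n):
    if S[i,4]>25: print(S[i],"tray",(rz(A).T@(ray(c,*C[i],.022)[:2]-CTR)*1000).round(1))
E
```

```text
t 12.0 tray [-148.2   61.6] z 58.0 yaw -11.7 F [-0.8 -1.9 -0. ] open 20.3
shift [-43.7   9.9  26.9] twist -0.03
[239 161  25  23 338] tray [ -0.5 -20.4]
[260 190  18  15 208] tray [-74.   55.7]
[200 234   9   5  27] tray [ -6.3 223.7]
[254 251  22  15 220] tray [-134.   233.7]
```

```bash

python3 -m creep '[{"x":0,"y":5,"z":8,"twist":0,"claw":-0.53},{"x":-10,"y":9.5,"z":16,"twist":0,"claw":-0.53},{"x":-20,"y":9.5,"z":25,"twist":0,"claw":-0.53},{"x":-30,"y":9.5,"z":26,"twist":0,"claw":-0.53},{"x":-36,"y":9.5,"z":26,"twist":0,"claw":-0.53}]' >/dev/null
python3 - <<'E'
from h import *
go(-33.5,48,32,-11.5)
look()
s=bot.camera("scene");cv2.imwrite("pics/s5.png",cv2.resize(s["img"][130:280,190:370],None,fx=4,fy=4,interpolation=cv2.INTER_CUBIC))
E
```

```text
t 12.5 tray [-108.3   62.9] z 34.0 yaw -11.8 F [ 0.1 -0.8 -0.1] open 20.1
shift [-76.3   0.7   2. ] twist -0.06
[302 115  19  15 154] tray [  2.5 -49.5]
```

View pics/s5.png

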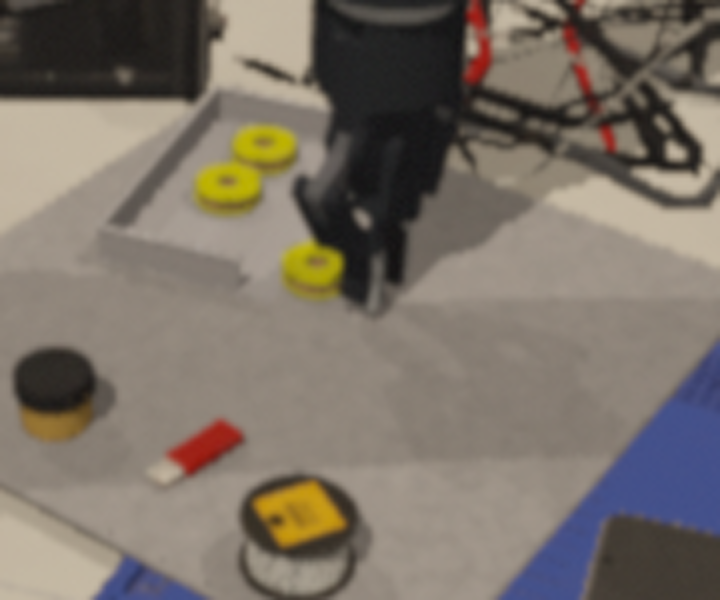

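The scene view shows bobbin_1 at (315,270), in front of the tray mouth with the tips right behind it. The tray wall's front end is at (242,275). Now the final push.

```bash

python3 -m creep '[{"x":-5,"y":0,"z":2,"twist":0,"claw":-0.53},{"x":-12,"y":0,"z":2,"twist":0,"claw":-0.53},{"x":-20,"y":0,"z":2,"twist":0,"claw":-0.53},{"x":-28,"y":0,"z":2,"twist":0,"claw":-0.53},{"x":-36,"y":0,"z":2,"twist":0,"claw":-0.53}]' >/dev/null
python3 - <<'E'
from h import *
go(-33.5,48,32,-11.5)
E
python3 -m creep '[{"x":-8,"y":0,"z":0,"twist":0,"claw":-0.53},{"x":-16,"y":0,"z":0,"twist":0,"claw":-0.53},{"x":-24,"y":0,"z":0,"twist":0,"claw":-0.53},{"x":-32,"y":0,"z":0,"twist":0,"claw":-0.53},{"x":-37,"y":0,"z":0,"twist":0,"claw":-0.53}]' >/dev/null
python3 -m creep '[{"x":-2,"y":0,"z":0,"twist":0,"claw":-0.53},{"x":-3,"y":0,"z":0,"twist":0,"claw":-0.53},{"x":-3,"y":0,"z":0,"twist":0,"claw":-0.53}]'
python3 -c "
from h import *
go(-33.5,48,32,-11.5)"
python3 -m creep '[{"x":6,"y":0,"z":0,"twist":0,"claw":-0.53},{"x":20,"y":0,"z":-8,"twist":0,"claw":-0.53},{"x":50,"y":0,"z":-40,"twist":0,"claw":-0.53},{"x":85,"y":0,"z":-70,"twist":0,"claw":-0.53},{"x":120,"y":0,"z":-90,"twist":0,"claw":-0.53}]' >/dev/null
python3 - <<'E'
from h import *
look("fin");go(0,0,0)
E
```

```text
t 13.0 tray [-73.   55.3] z 32.1 yaw -11.8 F [ 0.2 -0.2  0. ] open 20.4
shift [-40.1   0.9   0.1] twist -0.05
clock: 13.68
eef_pos: [0.4919, 0.2868, 0.0318]
eef_rot: [[-0.999, -0.036, -0.0], [-0.036, 0.999, -0.0], [0.0, -0.0, -1.0]]
force: [-0.6, 0.2, 0.6]
opening: 0.02
finger_force: 0.0
t 13.7 tray [-34.9  47.4] z 31.8 yaw -11.8 F [-0.6  0.2  0.6] open 20.0
shift [-1.2  0.9 -0.2] twist -0.05
[302 115  19  18 247] tray [ -2.3 -45.1]
[279 118  19  19 255] tray [0.9 1.7]
[261 128  19  18 248] tray [-9.6 41.7]
t 14.2 tray [-154.7   72.7] z 123.2 yaw -11.6 F [-0.5  6.1  5.9] open 20.2
shift [-166.3  -40.3  123.1] twist -2.32
```

View pics/fin.png

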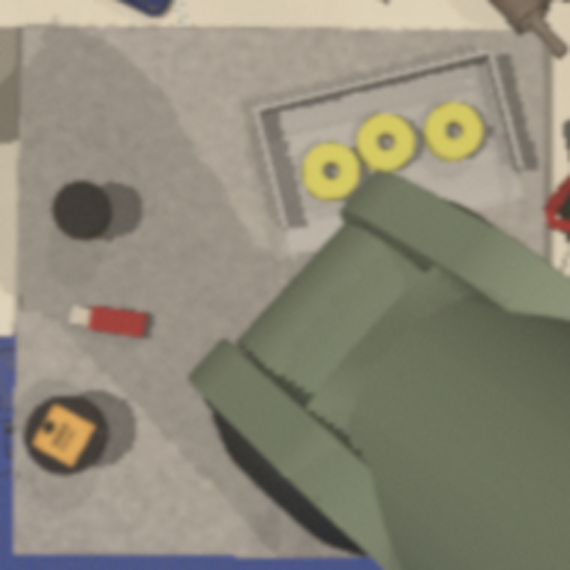

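The top view shows all three bobbins lying flat in the tray at (332,170), (387,142) and (455,130). The jar, USB stick and reel are where they were. I'll let the arm settle and hand in.

```bash
python3 -m creep '[{"x":0,"y":0,"z":0,"twist":0,"claw":-0.53},{"x":0,"y":0,"z":0,"twist":0,"claw":-0.53},{"x":0,"y":0,"z":0,"twist":0,"claw":-0.53}]' >/dev/null; python3 -c "
from plant import bot
print(bot.finish_job())"
```

```text
the job is handed in; nothing more can be done
None
```

The job is handed in: in the last picture all three bobbins lie flat on the tray floor, about 16 mm or more inside the front limit, and the reel, jar and USB stick look unmoved; the hand-in gave no verdict.

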